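Unlock a sprung plate carrier and hold it at the index

TASK

Lift the steel lock link up off the two pegs that keep the plate carrier of the cool box shut, and set it down flat in the shallow steel tray without dropping it. Then pull the carrier out by its black handle against its return spring until its pointer lines up with the index clip on the scale rail, and finish while still holding the handle so that the carrier stays exactly there for a colleague to pipette. Leave the other things on the bench where they are.

Things in the scene. Friction and masses are not known exactly. Their poses are not given: they have to be found in the camera images.
- cooler: White cool box fixed on the bench: housing 220 (x) x 190 (y) x 75 mm high. Origin: underside centre of the housing; -x is its front and the way the carrier comes out, z up. Its 10 mm base plate runs on in front as a runway: x -345 to +110, y +-95 mm, with scale rails 22 mm high at y = -67 and +67 mm.
- pull (a joint): How far the plate carrier is pulled out, in m: 0 = shut (start), grows as it comes out along the cool box's -x, stop at 0.100. A spring pulls it shut: 3 N when shut, 0.6 N more per cm (7.5 N at 75 mm); let go, it shuts by itself. With the lock link on the pegs it can move about 6 mm only.
- carrier: Sliding grey plate carrier of the cool box, 100 mm wide, with a white 96-well plate on its inner part; its front apron (top 26 mm above the bench) sticks out of the housing. Its origin and axes are the cool box's when shut; the origin moves with it.
- handle (a point): Middle of the top edge of the black upright handle plate at the front of the carrier: 12 mm thick (x, pulling direction), 40 mm wide (y), 55 mm high, from 26 to 81 mm above the bench, to be pinched from above. Axes as the cool box's; at x = -232, y = 0, z = 81 mm of the cool box when shut. The carrier peg stands 47 mm behind it (+x).
- box_peg (a point): Top of the fixed upright peg, 10 mm thick, in front of the housing at x = -135, y = 0, z = 70 mm of the cool box; shoulder 20 mm below, 16 mm thick.
- carrier_peg (a point): Top of the equal peg on the carrier, at x = -185, y = 0, z = 70 mm of the cool box when shut; moves with the carrier.
- pointer (a point): Tip of the thin black pointer bar (3 mm wide) on the carrier's right side (-y of the cool box), moving with the carrier; at x = -200, y = -70, z = 26 mm of the cool box when the carrier is shut.
- index: Index clip fixed beside the right scale rail: black block 14 x 16 x 18 mm with a white blade, 3 mm wide, on top that points at the rail. Origin: underside centre, below the blade's middle line; axes as the cool box's. The carrier is at the mark when the pointer has the same x along the cool box's x as this origin: 40 to 75 mm of pull.
- link: Steel lock link hung over both pegs, lying on their shoulders: flat bar 86 (x) x 32 (y) x 6 mm, two 16 mm holes 50 mm apart, an upright finger tab 24 (x) x 10 (y) mm in the middle, its top 49 mm above the underside. Origin: underside centre, at the start 50 mm above the bench, along the cool box's x. Lift it level over 20 mm to clear the pegs. About 90 g.
- tray: Shallow open steel tray, 170 (x) x 130 (y) x 25 mm high, walls and floor about 4 to 5 mm. Origin: underside centre. Stands left or right of the cool box, turned by up to about 17 degrees; loose, 0.5 kg.
- rack: Bystander: grey tube rack block 160 x 120 x 40 mm, origin underside centre; on the other side of the cool box from the tray.
- tipbox: Bystander: pipette tip box 122 x 86 x 62 mm, origin underside centre.
- wellplate: Bystander: white 96-well plate 127 x 85 x 15 mm lying in front of the runway, to the right, origin underside centre.
- bottle: Bystander: white bottle, 64 mm diameter, 130 mm high, origin underside centre.
- jar: Bystander: amber jar, 60 mm diameter, 70 mm high, origin underside centre.
- sealbox: Bystander: cardboard box 80 x 110 x 18 mm lying on the roof of the cool box, origin underside centre.
Not all that is in view belongs to the job. Of the things like the link, leave any that is pink; of the rest the smaller one is meant.

How it is judged:
By the outcome, as a careful person would: the job done as asked, in the order asked, and still so for the second after the job is handed in, while the arm keeps its last pose, push and grip.
It also fails if it takes over 61 s, if anything falls off the work surface, if the arm or the gripper's body presses on something with over 40 N, if the wrist force passes 120 N, or if a joint passes its speed limit or range.

ROBOT

A 6-joint arm with a two-finger parallel gripper is mounted at the origin on the work surface. World frame = base frame: x ahead of the robot, y to its left, z up, the work surface at z = 0. Lengths are in m, angles in rad, forces in N, time in s.
With the tool pointing down it reaches from about 0.35 to 0.85 m from the base axis. Payload 8.1 kg.
Tool frame: the origin (TCP) lies between the finger pads; the fingertips stand 22 mm ahead of it and the grasp point (between the pads) lies 3 mm ahead of it; z points along the fingers, y is the direction in which the jaws open and shut (so a half turn about z gives the same grasp; the last joint's range is limited). The gripper opens to 85 mm and grips with 20 to 120 N. Pads are 22 mm wide; open, the fingers measure 114 mm over their backs; the gripper's body (76 mm by 85 mm) begins 54 mm behind the grasp point. The pads swing forward as they close: fully open they stand 13 mm farther back than shut.
Start: joints at [1.035, 0.13, 1.488, -0, 1.523, -0.085], TCP at [0.261, 0.54, 0.253] pointing down, gripper open.
Joint ranges: [-2.96, 2.96], [-0.89, 2.26], [0.02, 2.5], [-1.34, 4.48], [0, 2.73], [-2.66, 2.66]. Speed limits (rad/s): [2.39, 2.39, 2.79, 3.14, 3.14, 3.14].

INTERFACE

Orientations are given as a unit quaternion [w, x, y, z].
In Python, from rig import manip gives the robot as it stands.
- The arm moves only by the tool move_arm, never from a script. Its argument "plan" is a list of rows, each an object with "xyz": the shift along the tool's x, y, z in cm, a list of three; "turn": the turn about the tool's z in rad. In form: [{"xyz": [tx, ty, tz], "turn": turn}, ...]. A call has 1 to 20 rows; each row is the pose to reach, as a shift and turn from the pose commanded when the call began, along the tool's axes at that moment; what a row does not reach only later rows make up. A row lasts 1/8 s, in which the tool goes at most 62.5 mm and 10.7 degrees, less where a joint would pass 70% of its speed; a pose out of reach is approached as far as the arm can. A call with a gripper value outside its range is refused whole. "claw" is the opening, from 0 (shut) to 1 (fully open), set as the call begins (left out, the last holds). The fingers move at their own pace and stop on an object; "force" is the grip in N (left out, the last holds). Time passes only in rows, so rows that repeat a pose let the fingers close. It gives the time, the measured TCP pose, the force and the opening at its end, in the units of the state.
- manip.state(): the state, without advancing time (a new reading comes with each control period).
- manip.get_image(name): name is "scene" or "top"; returns the picture (384x512x3 uint8, red, green, blue); there is no depth.
- manip.camera_info(name): a dict with "fx", "fy", "cx", "cy" (pixels), "rvec" (rotation vector, rad) and "tvec" (3), from world to camera coordinates, as OpenCV has them. Camera axes: x right, y down, z forward; pixel columns grow to the right and rows downward; lengths in m; the calibration is good to about 2 mm. A picture is of the moment at which its call begins. camera_info takes no time and is no camera call.
- manip.sign_off(): hands the job in, once; it reports no verdict.
Trained networks look in the newest picture that a camera, given by its name, has taken for a name from the list of things; names that differ only in an ending like _2 or _b are one class to them, and where a whole thing is asked for, a point or a joint stands for the part that bears it (a point fixed in the world has none). Each returns a list of dicts, best first, with "score" (0 to 1); they miss things now and then, are a little off and sometimes report something else, mostly with a low value. They report only what shows in the picture. A call takes as long as a camera call. They do not tell look-alikes from the thing itself.
- manip.outline_of(name, camera): "pixels" (384x512 bool, what is visible of it) and "extent" ([left, top, width, height] in pixels, round what is visible of it).
- manip.mark_of(name, camera): "pixel" ([column, row] in pixels: a listed point, or the origin of a listed thing).
The state is a dict: "time_s": time; "joint_pos": joint angles; "qvel": joint speeds; "tau": joint torques, N m; "position": TCP position; "tool_rot": TCP orientation; "wrist_force": force on the tool from outside, world axes, zero at the start; "torque": the same for the moment, N m; "finger_gap": finger opening in m.
Only numpy, scipy, OpenCV 4.12 (cv2) and the standard library are available. Lean on these libraries where they do the work, as an engineer would, in place of code of your own. Each camera call takes 0.05 s, during which the arm holds its last target.

## Working session

There is one attempt and no reset: what is moved stays moved. The work goes in short steps, Python scripts to look and compute and a tool call to move; the robot and the scene stay as the last step left them, time stands still between calls to the robot, and variables do not carry over. Pictures are saved under pics/ and viewed, and the job is handed in when it is done.

Besides the shell and the picture viewer there is one more tool, called after ">>>" as name([rows], argument=value, ...), one row to a line, values as JSON. move_arm: Moves the arm, as the interface text tells. Its arguments: {"type":"object","properties":{"plan":{"type":"array","items":{"type":"object","properties":{"xyz":{"type":"array","items":{"type":"number"}},"turn":{"type":"number"}}}},"claw":{"type":"number"},"force":{"type":"number"}},"required":["plan"]}

```bash
ls; mkdir -p pics; python3 - <<'E'
from rig import manip
import cv2
for n in ("scene","top"):
    im=manip.get_image(n); cv2.imwrite(f"pics/{n}0.png",cv2.cvtColor(im,cv2.COLOR_RGB2BGR)); 
    print(n,manip.camera_info(n))
    for t in ["link","tray","cooler","index","handle","box_peg","carrier_peg","pointer"]:
        print(t,[(d['score'],d['pixel']) for d in manip.mark_of(t,n)])
    print([(d['score'],d['extent']) for d in manip.outline_of("link",n)])
print(manip.state())
E
```

```text
pics
scene {'fx': 361.4754851840679, 'fy': 361.4754851840679, 'cx': 258.5090557429666, 'cy': 189.5684983970475, 'rvec': array([ 1.95134246,  1.14297615, -0.58998396]), 'tvec': array([-0.27505601, -0.18770416,  1.32929517])}
link [(0.72, [354.6, 214.2]), (0.65, [189.1, 244.7]), (0.64, [282.3, 217.5]), (0.59, [250.1, 229.0]), (0.5, [277.6, 209.4])]
tray [(0.75, [354.1, 171.2])]
cooler [(0.6, [324.8, 270.9])]
index [(0.46, [233.8, 220.8]), (0.4, [328.0, 274.3])]
handle [(0.8, [263.0, 195.3])]
box_peg [(0.69, [289.6, 217.9]), (0.23, [147.0, 203.0])]
carrier_peg [(0.67, [275.2, 208.5])]
pointer [(0.76, [251.4, 227.6])]
[(0.8, [339.4, 197.3, 30.0, 29.9]), (0.76, [269.8, 199.7, 27.5, 26.8]), (0.56, [176.4, 219.5, 23.3, 47.0])]
top {'fx': 475.4321702821117, 'fy': 475.4321702821117, 'cx': 248.6259374058961, 'cy': 189.54528195095025, 'rvec': array([ 2.12052002, -2.14837628,  0.20252323]), 'tvec': array([-0.00989093,  0.55333187,  1.28143179])}
link [(0.95, [305.6, 196.1]), (0.62, [157.0, 159.6]), (0.5, [227.3, 172.0])]
tray []
cooler [(0.92, [219.3, 121.3])]
index [(0.56, [259.2, 205.4])]
hand
[... 209 characters left out ...]
29.7])]
{'time_s': 1.0, 'joint_pos': array([ 1.03461277e+00,  1.30362851e-01,  1.48822342e+00,  9.85128400e-07,
        1.52298618e+00, -8.53928473e-02]), 'qvel': array([-4.35328355e-04,  1.62652994e-03, -8.47394122e-05,  9.80877501e-04,
       -1.05860637e-03, -2.31299469e-04]), 'tau': array([ 1.17390769e-03, -5.69308877e+01, -5.00894415e+01, -3.06567372e-04,
        8.77409766e-04, -4.91053538e-05]), 'position': array([0.26138301, 0.54007492, 0.25330155]), 'tool_rot': array([2.62083337e-06, 2.23491755e-01, 9.74705820e-01, 9.76843904e-06]), 'wrist_force': array([-0.91389405,  0.2883947 ,  0.80538955]), 'torque': array([0.06075865, 0.02036942, 0.02052474]), 'finger_gap': 0.08542320390921641}
```

View pics/scene0.png

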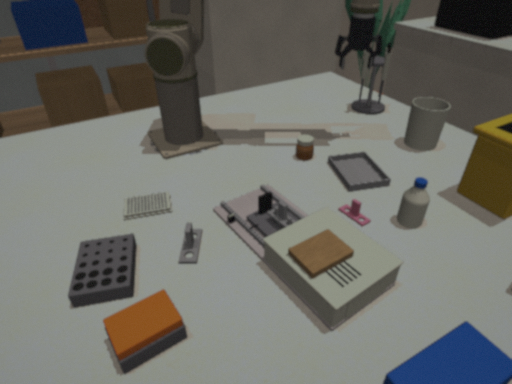

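View pics/top0.png

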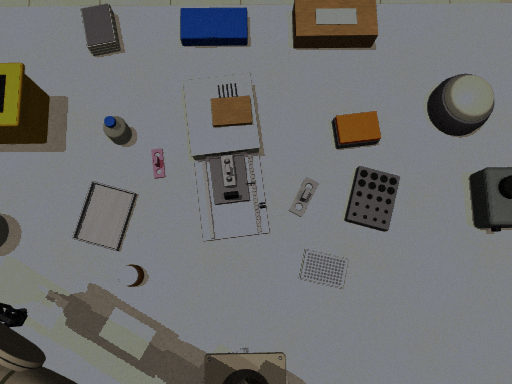

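```bash
python3 - <<'E'
import cv2
a=cv2.imread("pics/top0.png")[100:260,130:330]
cv2.imwrite("pics/topc.png",cv2.resize(a,(750,600),interpolation=cv2.INTER_CUBIC))
a=cv2.imread("pics/scene0.png")[160:300,170:380]
cv2.imwrite("pics/scenec.png",cv2.resize(a,None,fx=3.8,fy=3.8,interpolation=cv2.INTER_CUBIC))
E
```

```text
(no output)
```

View pics/topc.png

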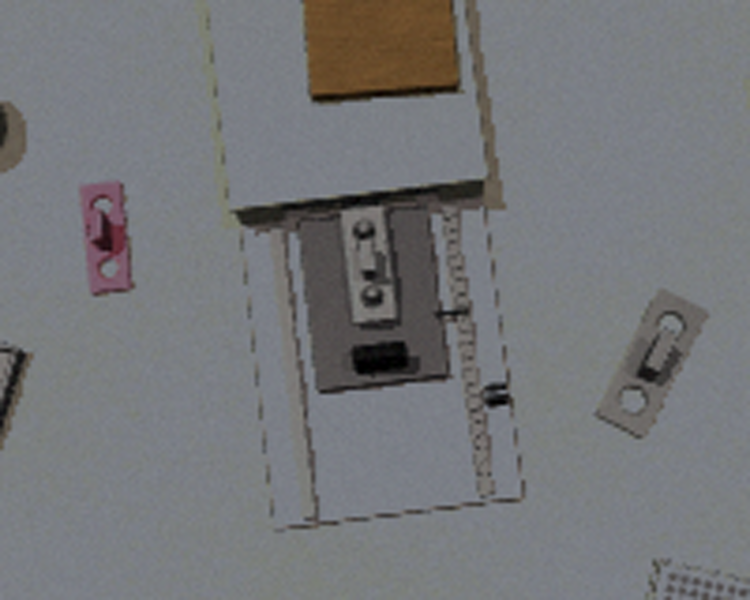

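View pics/scenec.png

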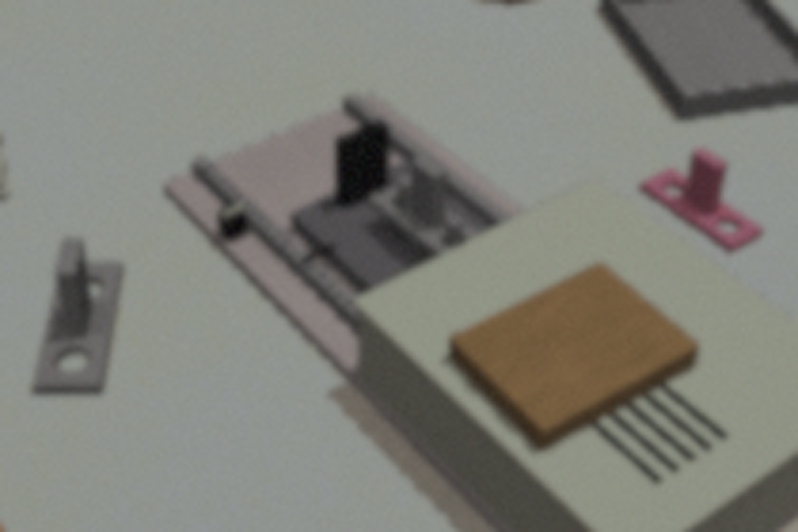

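The top view shows three link-like things. The pink one is at (157,163). A grey one lies on the bench at (304,197). The other grey one hangs over the pegs at about (229,171). The bench one looks bigger, so the one on the pegs is meant, and the crop confirms it sits over both pegs. Next I fit the cooler pose.

```bash
cat > h.py <<'E'
import numpy as np, cv2
from scipy.optimize import least_squares
from rig import manip
CI={n:manip.camera_info(n) for n in("scene","top")}
def K(n):
    c=CI[n]; return np.array([[c['fx'],0,c['cx']],[0,c['fy'],c['cy']],[0,0,1]])
def proj(n,P):
    return cv2.projectPoints(np.asarray(P,float).reshape(-1,3),CI[n]['rvec'],CI[n]['tvec'],K(n),None)[0][:,0]
def back(n,uv,z):
    R=cv2.Rodrigues(CI[n]['rvec'])[0];t=CI[n]['tvec']
    d=R.T@np.linalg.inv(K(n))@np.array([uv[0],uv[1],1.]); o=-R.T@t
    return o+d*(z-o[2])/d[2]
def w(p,L):
    L=np.atleast_2d(L); c,s=np.cos(p[2]),np.sin(p[2])
    return np.c_[p[0]+c*L[:,0]-s*L[:,1],p[1]+s*L[:,0]+c*L[:,1],L[:,2]]
E
python3 - <<'E'
from h import *
L=np.array([[-345,95,10],[-345,-95,10],[-110,95,75],[-110,-95,75],[-135,0,70],[-185,0,70],[-232,0,81]])/1e3
uv=np.array([[203.3,241.3],[269.7,232.8],[191.9,156.5],[259.9,147.5],[227.1,161.3],[229.5,178.9],[231.3,193.9]])-.37
f=lambda p:(proj("top",w(p,L))-uv).ravel()
r=least_squares(f,[.6,0,0],loss='soft_l1'); p=r.x; print(p,"\n",f(p).reshape(-1,2).round(2))
np.save("cool.npy",p)
for nm,l in dict(handle=[-.232,0,.081],bp=[-.135,0,.07],cp=[-.185,0,.07],linktop=[-.16,0,.099],pointer=[-.2,-.07,.026]).items(): print(nm,w(p,[l])[0].round(4),proj("top",w(p,[l])),proj("scene",w(p,[l])))
# overlay
for n in("top","scene"):
    im=cv2.imread(f"pics/{n}0.png"); s=4
    x0,y0=(180,130) if n=="top" else (200,170)
    a=cv2.resize(im[y0:y0+130,x0:x0+160],None,fx=s,fy=s,interpolation=cv2.INTER_CUBIC)
    a=cv2.convertScaleAbs(a,alpha=1.6)
    for l in list(L)+[np.array([-.16,0,.099]),np.array([-.2,-.07,.026]),np.array([-.345,.067,.022]),np.array([-.345,-.067,.022])]:
        q=(proj(n,w(p,[l]))[0]-[x0,y0]+.5)*s-.5
        cv2.circle(a,tuple(int(v) for v in q.round()),3,(0,0,255),1)
    cv2.imwrite(f"pics/ov_{n}.png",a)
im=cv2.imread("pics/top0.png")[175:255,65:145]
cv2.imwrite("pics/tray.png",cv2.resize(im,None,fx=7,fy=7,interpolation=cv2.INTER_CUBIC))
E
```

```text
[0.76636359 0.05856685 0.11545084] 
 [[ 0.11  0.55]
 [ 0.32  0.42]
 [ 0.03 -0.54]
 [-0.13  0.1 ]
 [-0.02 -0.43]
 [-0.23 -0.56]
 [-0.05  0.4 ]]
handle [0.5359 0.0318 0.081 ] [[230.88373662 193.93035495]] [[263.80433253 193.74504866]]
bp [0.6323 0.043  0.07  ] [[226.70914974 160.5023261 ]] [[288.09892647 217.14567939]]
cp [0.5826 0.0373 0.07  ] [[228.90002606 177.9689334 ]] [[275.13058927 206.51514011]]
linktop [0.6074 0.0401 0.099 ] [[227.46003624 166.87632695]] [[281.89187624 202.24561221]]
pointer [ 0.5758 -0.034   0.026 ] [[254.33987363 183.10914439]] [[248.60318858 227.82848864]]
```

View pics/ov_top.png

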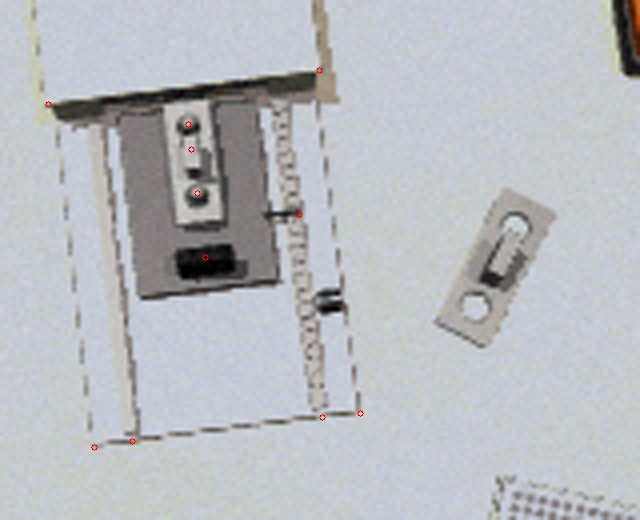

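View pics/ov_scene.png

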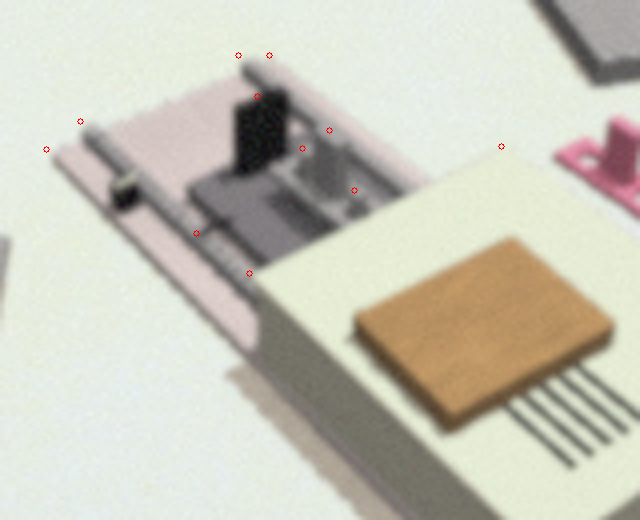

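View pics/tray.png

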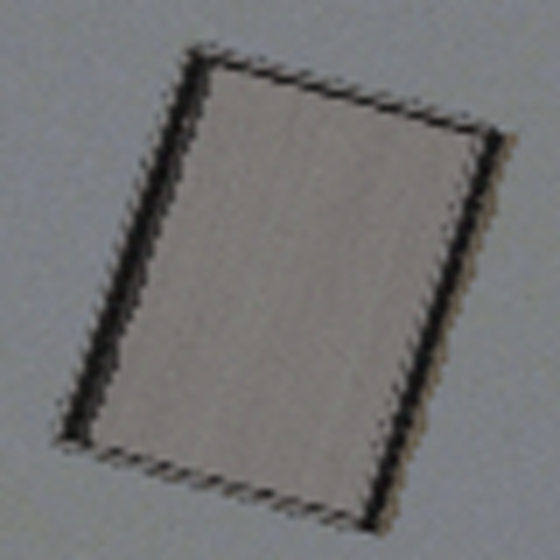

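```bash
python3 - <<'E'
from h import *
L=np.array([[-345,95,10],[-345,-95,10],[-110,95,75],[-110,-95,75],[-135,0,70],[-185,0,70],[-232,0,81]])/1e3
uv=np.array([[203.3,241.3],[269.7,232.8],[191.9,156.5],[259.9,147.5],[227.1,161.3],[229.5,178.9],[231.3,193.9]])-.37
Ls=np.array([[-345,-95,10],[-110,-95,75],[-110,95,75],[-232,0,81]])/1e3
us=np.array([[213.1,209.3],[264.4,238.6],[324.6,207.4],[265.5,192.8]])-.37
a=np.load("cool.npy")
def f(q):
    p=q[:3]
    return np.r_[(proj("top",w(p,L)+q[3:6])-uv).ravel(),(proj("scene",w(p,Ls)+q[6:9])-us).ravel(),q[3:]/.0015]
r=least_squares(f,np.r_[a,np.zeros(6)],loss='soft_l1'); print(r.x.round(4)); print(r.fun[:22].reshape(-1,2).round(2))
def g(p): return (proj("scene",w(p,Ls))-us).ravel()
r2=least_squares(g,a);print("scene only",r2.x.round(4),r2.fun.round(2))
# tray: rim outer corners (crop7 off 65,175)
T=np.array([[.085,.065,.025],[.085,-.065,.025],[-.085,.065,.025],[-.085,-.065,.025]])
ut=np.array([[195,47],[510,135],[62,440],[382,530]])/7.+[65,175]-.43
h=lambda p:(proj("top",w(p,T))-ut).ravel()
r3=least_squares(h,[.55,.4,-.2]);print("tray",r3.x.round(4),r3.fun.round(2)); np.save("tray.npy",r3.x)
E
```

```text
[ 7.673e-01  6.010e-02  1.176e-01 -6.000e-04 -7.000e-04 -3.000e-04
  6.000e-04  7.000e-04 -5.000e-04]
[[ 0.11  0.48]
 [ 0.29  0.21]
 [-0.15 -0.57]
 [-0.35 -0.08]
 [-0.2  -0.53]
 [-0.37 -0.68]
 [-0.15  0.28]
 [-0.91 -1.61]
 [-0.87 -0.  ]
 [ 1.53 -0.72]
 [-0.44  1.6 ]]
scene only [0.7684 0.062  0.1244] [-1.05 -1.36 -0.34  0.08  1.7  -0.94 -0.4   1.62]
tray [ 0.4885  0.3857 -0.282 ] [ 0.94 -0.53 -0.44 -1.11  0.36  0.99 -0.84  0.6 ]
```

```bash
cat >> h.py <<'E'
def avg(n,k=4): return np.mean([manip.get_image(n).astype(float) for _ in range(k)],0)
def delta(target,turnw=None):
    s=manip.state(); q=s['tool_rot']
    from scipy.spatial.transform import Rotation as Ro
    R=Ro.from_quat([q[1],q[2],q[3],q[0]]).as_matrix()
    d=R.T@(np.array(target)-s['position'])*100
    ang=np.arctan2(R[1,1],R[0,1]); 
    out=[d.round(2)]
    if turnw is not None:
        t=-(turnw-ang); t=(t+np.pi/2)%np.pi-np.pi/2; out.append(round(t,3))
    return s['time_s'],s['position'].round(4),out,s['wrist_force'].round(1),s['finger_gap']
E
python3 - <<'E'
from h import *
p=np.array([.767,.0595,.1165]); np.save("cool.npy",p)
a=avg("top",4); np.save("avgtop.npy",a)
c=a[165:220,235:285]; b=cv2.resize(c,None,fx=11,fy=11,interpolation=cv2.INTER_CUBIC)
cv2.imwrite("pics/idx.png",np.clip(b*1.8,0,255)[:,:,::-1])
ax=w(p,[-.16,0,0])[0]
lc=ax[:2]
print(delta([lc[0],lc[1],.16],np.pi/2+p[2]), lc)
print(delta([lc[0],lc[1],.084],np.pi/2+p[2]))
E
```

```text
(1.2, array([0.2614, 0.5401, 0.2533]), [array([-52.95, -29.83,   9.33]), np.float64(-0.567)], array([-0.4, -0. ,  0.1]), 0.08545609621424052) [0.60808455 0.04090214]
(1.2, array([0.2614, 0.5401, 0.2533]), [array([-52.95, -29.83,  16.93]), np.float64(-0.567)], array([-0.4, -0. ,  0.1]), 0.08545609621424052)[ WARN:0@8.117] global loadsave.cpp:1063 imwrite_ Unsupported depth image for selected encoder is fallbacked to CV_8U.
```

View pics/idx.png

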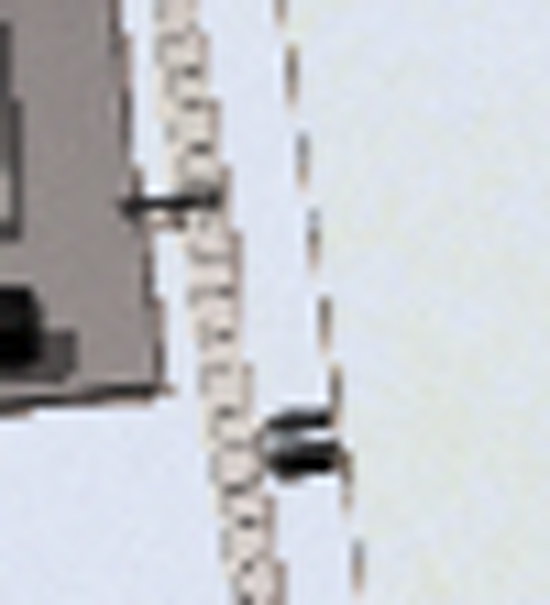

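>>> move_arm([
  {"xyz":[-2,-1.1,0],"turn":0},
  {"xyz":[-6,-3.4,0],"turn":-0.06},
  {"xyz":[-11,-6.2,0],"turn":-0.12},
  {"xyz":[-16,-9,0.5],"turn":-0.18},
  {"xyz":[-21,-11.8,1],"turn":-0.24},
  {"xyz":[-26,-14.6,1.5],"turn":-0.3},
  {"xyz":[-31,-17.5,2],"turn":-0.36},
  {"xyz":[-36,-20.3,3],"turn":-0.42},
  {"xyz":[-41,-23.1,4],"turn":-0.48},
  {"xyz":[-46,-25.9,5],"turn":-0.54},
  {"xyz":[-50,-28.2,6.5],"turn":-0.567},
  {"xyz":[-52.5,-29.6,8],"turn":-0.567},
  {"xyz":[-52.95,-29.83,9.3],"turn":-0.567},
  {"xyz":[-52.95,-29.83,9.3],"turn":-0.567},
  {"xyz":[-52.95,-29.83,9.3],"turn":-0.567},
])

```text
time_s: 3.08
position: [0.6078, 0.0417, 0.1609]
tool_rot: [0.0, -0.059, 0.998, 0.0]
wrist_force: [0.1, 0.5, -0.1]
finger_gap: 0.0855
```

```bash
python3 - <<'E'
from h import *
p=np.load("cool.npy"); lc=w(p,[-.16,0,0])[0]
print(delta([lc[0],lc[1],.084],np.pi/2+p[2]))
for n,(x0,y0) in dict(top=(180,120),scene=(220,130)).items():
    im=manip.get_image(n); a=cv2.resize(im[y0:y0+130,x0:x0+140],None,fx=4,fy=4,interpolation=cv2.INTER_CUBIC)
    cv2.imwrite(f"pics/a1{n}.png",cv2.convertScaleAbs(a,alpha=1.6)[:,:,::-1])
E
```

```text
(3.075, array([0.6078, 0.0417, 0.1609]), [array([-0.02, -0.08,  7.69]), np.float64(0.001)], array([ 0.1,  0.5, -0.1]), 0.08545218360791731)
```

View pics/a1top.png

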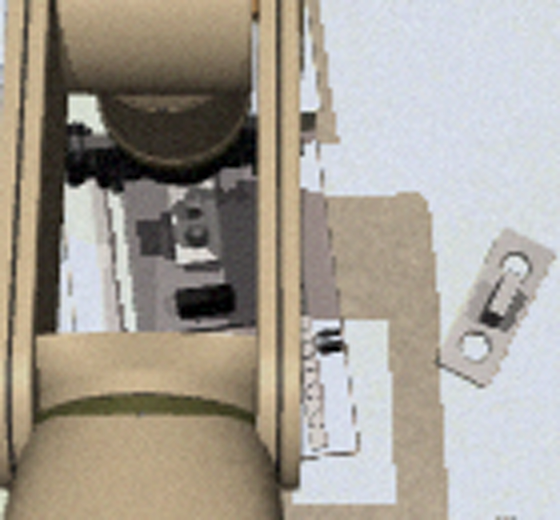

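View pics/a1scene.png

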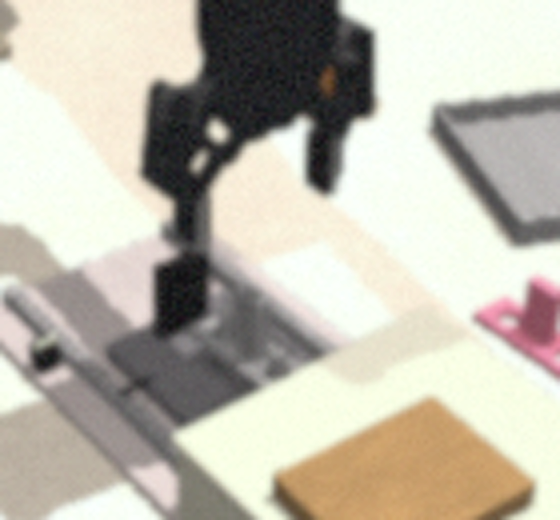

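The top view shows the wrist over the link and the index clip still in view. The scene view shows the jaws straddling the tab. I go down and grip.

>>> move_arm([
  {"xyz":[0,-0.06,1.5],"turn":0},
  {"xyz":[0,-0.06,3.5],"turn":0},
  {"xyz":[0,-0.06,5.5],"turn":0},
  {"xyz":[0,-0.06,7],"turn":0},
  {"xyz":[0,-0.06,7.6],"turn":0},
  {"xyz":[0,-0.06,7.6],"turn":0},
  {"xyz":[0,-0.06,7.6],"turn":0},
])

```text
time_s: 4.05
position: [0.6088, 0.0403, 0.0852]
tool_rot: [0.001, -0.058, 0.998, -0.0]
wrist_force: [-0.4, 0.1, -0.1]
finger_gap: 0.0853
```

>>> move_arm([
  {"xyz":[0,0,0],"turn":0},
  {"xyz":[0,0,0],"turn":0},
  {"xyz":[0,0,0],"turn":0},
  {"xyz":[0,0,0],"turn":0},
  {"xyz":[0,0,0],"turn":0},
  {"xyz":[0,0,0],"turn":0},
  {"xyz":[0,0,0],"turn":0},
  {"xyz":[0,0,0],"turn":0},
], claw=0, force=40)

```text
time_s: 5.05
position: [0.6081, 0.0402, 0.0844]
tool_rot: [0.0, -0.058, 0.998, -0.0]
wrist_force: [-1.1, -0.9, 1.1]
finger_gap: 0.0094
```

```bash
python3 - <<'E'
from h import *
print(manip.state()['wrist_force'],manip.state()['torque'],manip.state()['finger_gap'])
for n,(x0,y0) in dict(scene=(220,140)).items():
    im=manip.get_image(n); a=cv2.resize(im[y0:y0+110,x0:x0+120],None,fx=5,fy=5,interpolation=cv2.INTER_CUBIC)
    cv2.imwrite(f"pics/a2{n}.png",cv2.convertScaleAbs(a,alpha=1.6)[:,:,::-1])
E
```

```text
[-1.14587768 -0.88321233  1.05775267] [-0.15527446  0.15312583  0.01005491] 0.009387965072805815
```

View pics/a2scene.png

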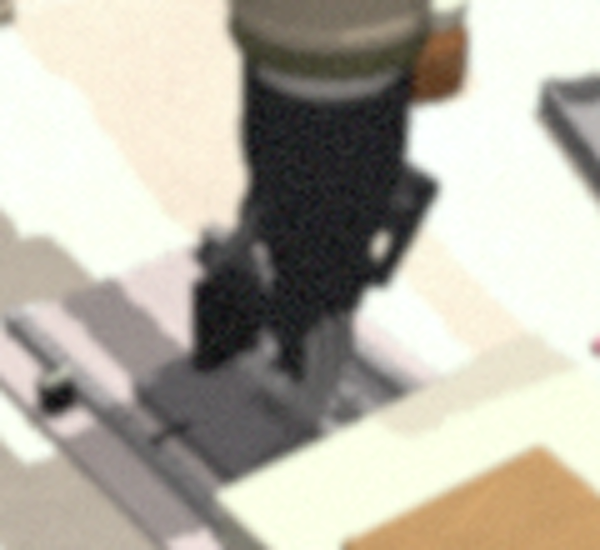

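The jaws hold the tab (gap 9.4 mm, tab 10 mm). I lift straight up.

>>> move_arm([
  {"xyz":[0,0,-0.4],"turn":0},
  {"xyz":[0,0,-1],"turn":0},
  {"xyz":[0,0,-2],"turn":0},
  {"xyz":[0,0,-3.5],"turn":0},
  {"xyz":[0,0,-5.5],"turn":0},
  {"xyz":[0,0,-7],"turn":0},
  {"xyz":[0,0,-7],"turn":0},
  {"xyz":[0,0,-7],"turn":0},
])

```text
time_s: 6.1
position: [0.6079, 0.0403, 0.1539]
tool_rot: [-0.0, -0.058, 0.998, 0.0]
wrist_force: [-0.4, 0.5, -1.1]
finger_gap: 0.0094
```

```bash
python3 - <<'E'
from h import *
t=np.load("tray.npy")
print(manip.state()['wrist_force'],manip.state()['torque'])
print(delta([t[0],t[1],.13],np.pi/2+t[2]))
for n,(x0,y0) in dict(scene=(220,130),top=(160,120)).items():
    im=manip.get_image(n); a=cv2.resize(im[y0:y0+110,x0:x0+120],None,fx=5,fy=5,interpolation=cv2.INTER_CUBIC)
    cv2.imwrite(f"pics/a3{n}.png",cv2.convertScaleAbs(a,alpha=1.6)[:,:,::-1])
print(manip.mark_of("tray","scene"),proj("scene",[[t[0],t[1],0]]))
E
```

```text
[-0.43251199  0.48598251 -1.14520266] [ 0.0514122  -0.03891195 -0.00156147]
(6.1, array([0.6079, 0.0403, 0.1539]), [array([ 7.85, 35.7 ,  2.4 ]), np.float64(0.398)], array([-0.4,  0.5, -1.1]), 0.009438261178143136)
[{'pixel': [357.1, 175.0], 'score': 0.56}] [[354.04577561 173.62506613]]
```

View pics/a3scene.png

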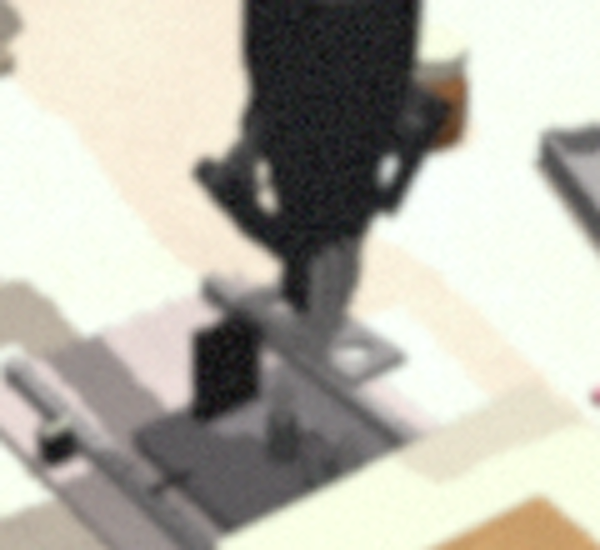

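View pics/a3top.png

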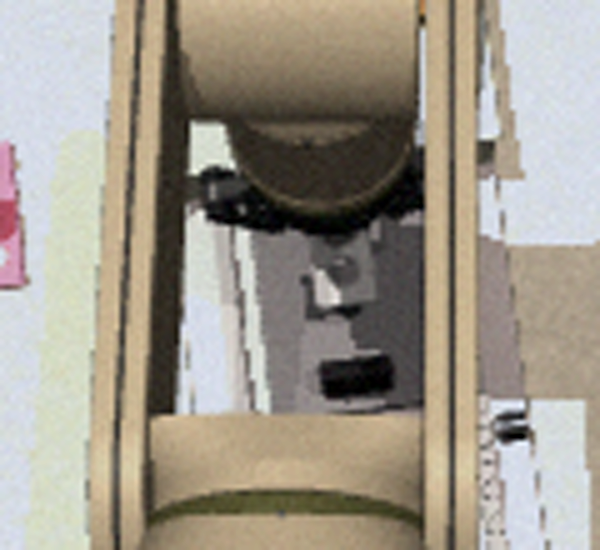

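The scene view shows the link held level, about 50 mm clear of the pegs. I carry it over the tray.

>>> move_arm([
  {"xyz":[0.3,1.5,0],"turn":0},
  {"xyz":[1,4.5,0],"turn":0.04},
  {"xyz":[1.9,8.5,0],"turn":0.09},
  {"xyz":[2.8,12.5,0],"turn":0.14},
  {"xyz":[3.6,16.5,0],"turn":0.19},
  {"xyz":[4.5,20.5,0],"turn":0.24},
  {"xyz":[5.4,24.5,0],"turn":0.29},
  {"xyz":[6.3,28.5,0.3],"turn":0.34},
  {"xyz":[7,32,0.8],"turn":0.38},
  {"xyz":[7.6,34.5,1.5],"turn":0.398},
  {"xyz":[7.85,35.5,2.2],"turn":0.398},
  {"xyz":[7.85,35.7,2.4],"turn":0.398},
  {"xyz":[7.85,35.7,2.4],"turn":0.398},
  {"xyz":[7.85,35.7,2.4],"turn":0.398},
])

```text
time_s: 8.0
position: [0.4894, 0.3851, 0.1307]
tool_rot: [0.0, 0.141, 0.99, 0.0]
wrist_force: [0.7, 0.0, -0.4]
finger_gap: 0.0093
```

```bash
python3 - <<'E'
from h import *
t=np.load("tray.npy")
print(delta([t[0],t[1],.0435],np.pi/2+t[2]))
for n,(x0,y0) in dict(scene=(300,90),top=(50,150)).items():
    im=manip.get_image(n); a=cv2.resize(im[y0:y0+120,x0:x0+120],None,fx=5,fy=5,interpolation=cv2.INTER_CUBIC)
    cv2.imwrite(f"pics/a4{n}.png",cv2.convertScaleAbs(a,alpha=1.6)[:,:,::-1])
E
```

```text
(8.0, array([0.4894, 0.3851, 0.1307]), [array([0.11, 0.04, 8.72]), np.float64(-0.001)], array([ 0.7,  0. , -0.4]), 0.009325630161921715)
```

View pics/a4scene.png

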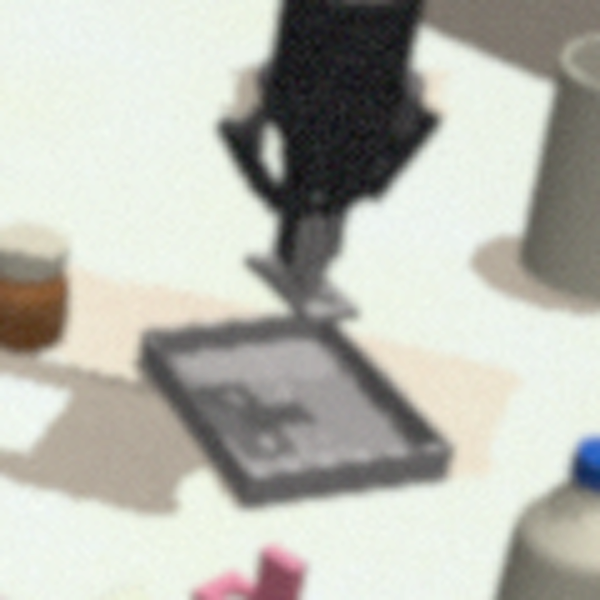

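View pics/a4top.png

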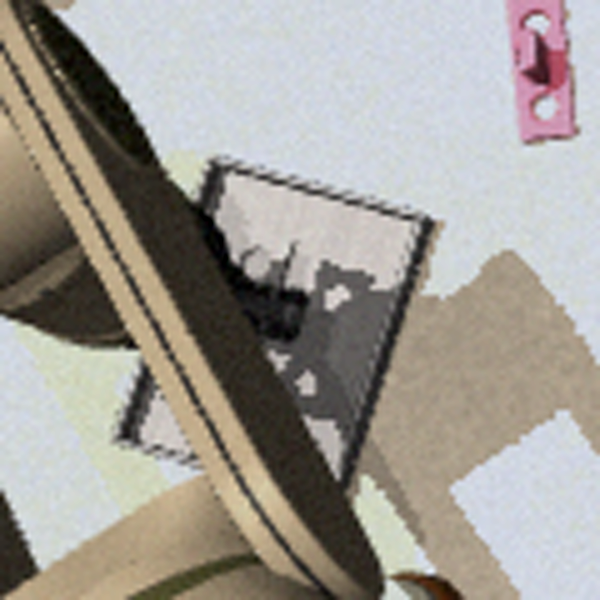

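The link hangs over the middle of the tray and in line with it. I lower it to just above the floor, then creep down.

>>> move_arm([
  {"xyz":[0.1,0,1],"turn":0},
  {"xyz":[0.1,0,2.5],"turn":0},
  {"xyz":[0.1,0,4.5],"turn":0},
  {"xyz":[0.1,0,6.3],"turn":0},
  {"xyz":[0.1,0,7.6],"turn":0},
  {"xyz":[0.1,0,8.3],"turn":0},
  {"xyz":[0.1,0,8.6],"turn":0},
  {"xyz":[0.1,0,8.7],"turn":0},
  {"xyz":[0.1,0,8.8],"turn":0},
  {"xyz":[0.1,0,8.8],"turn":0},
  {"xyz":[0.1,0,8.8],"turn":0},
])

```text
time_s: 9.48
position: [0.4884, 0.3864, 0.0433]
tool_rot: [0.001, 0.14, 0.99, 0.0]
wrist_force: [-0.7, -1.2, 5.0]
finger_gap: 0.0092
```

>>> move_arm([
  {"xyz":[0,0,0.1],"turn":0},
  {"xyz":[0,0,0.1],"turn":0},
  {"xyz":[0,0,0.2],"turn":0},
  {"xyz":[0,0,0.2],"turn":0},
])

```text
time_s: 9.98
position: [0.4891, 0.3864, 0.0424]
tool_rot: [0.001, 0.14, 0.99, 0.001]
wrist_force: [-0.6, -3.9, 11.7]
finger_gap: 0.0094
```

```bash
python3 - <<'E'
from h import *
for n,(x0,y0) in dict(scene=(310,120),top=(50,150)).items():
    im=manip.get_image(n); a=cv2.resize(im[y0:y0+90,x0:x0+90],None,fx=6,fy=6,interpolation=cv2.INTER_CUBIC)
    cv2.imwrite(f"pics/a5{n}.png",cv2.convertScaleAbs(a,alpha=1.6)[:,:,::-1])
E
```

```text
(no output)
```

View pics/a5scene.png

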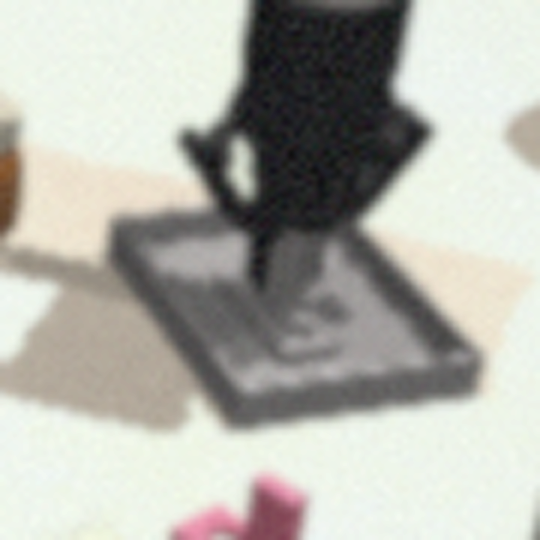

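View pics/a5top.png

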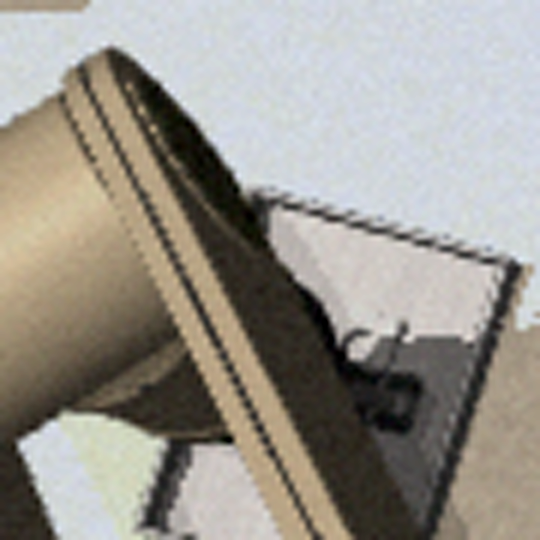

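The link lies on the tray floor and the floor takes load. I ease the grip, then open partway, keeping the fingers inside the walls.

>>> move_arm([
  {"xyz":[0,0,0],"turn":0},
  {"xyz":[0,0,0.05],"turn":0},
  {"xyz":[0,0,0.05],"turn":0},
], force=20)

```text
time_s: 10.45
position: [0.4893, 0.3863, 0.042]
tool_rot: [0.001, 0.141, 0.99, 0.001]
wrist_force: [-0.2, -5.4, 12.4]
finger_gap: 0.0094
```

>>> move_arm([
  {"xyz":[0,0,0],"turn":0},
  {"xyz":[0,0,0],"turn":0},
  {"xyz":[0,0,0],"turn":0},
  {"xyz":[0,0,0],"turn":0},
], claw=0.35)

```text
time_s: 10.95
position: [0.4875, 0.386, 0.0394]
tool_rot: [-0.0, 0.14, 0.99, -0.0]
wrist_force: [-1.3, -0.2, 0.4]
finger_gap: 0.0298
```

>>> move_arm([
  {"xyz":[0,0,-0.5],"turn":0},
  {"xyz":[0,0,-2],"turn":0},
  {"xyz":[0,0,-4.5],"turn":0},
  {"xyz":[0,0,-8],"turn":0},
  {"xyz":[0,0,-11],"turn":0},
  {"xyz":[0,0,-12],"turn":0},
])

```text
time_s: 11.7
position: [0.4892, 0.3871, 0.1637]
tool_rot: [0.002, 0.14, 0.99, 0.002]
wrist_force: [-0.2, -0.8, -0.3]
finger_gap: 0.0297
```

```bash
python3 - <<'E'
from h import *
p=np.load("cool.npy")
h=w(p,[-.232,0,.081])[0]
print(delta([h[0],h[1],.15],p[2]))
for n,(x0,y0) in dict(scene=(310,120),top=(50,150)).items():
    im=manip.get_image(n); a=cv2.resize(im[y0:y0+90,x0:x0+90],None,fx=6,fy=6,interpolation=cv2.INTER_CUBIC)
    cv2.imwrite(f"pics/a6{n}.png",cv2.convertScaleAbs(a,alpha=1.6)[:,:,::-1])
E
```

```text
(11.7, array([0.4892, 0.3871, 0.1637]), [array([-14.4 , -32.74,   1.29]), np.float64(1.173)], array([-0.2, -0.8, -0.3]), 0.029735375801211675)
```

View pics/a6scene.png

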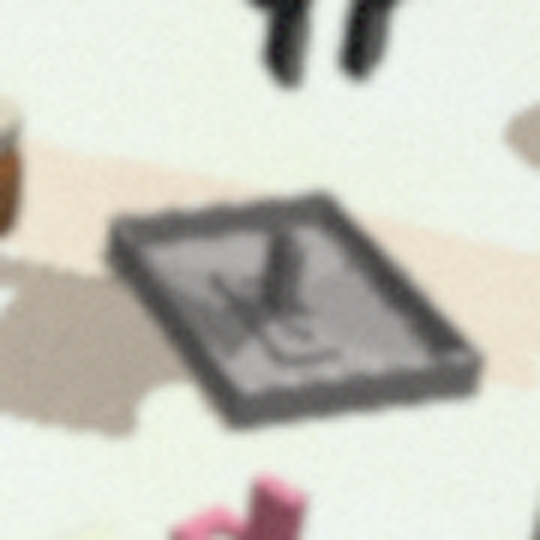

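View pics/a6top.png

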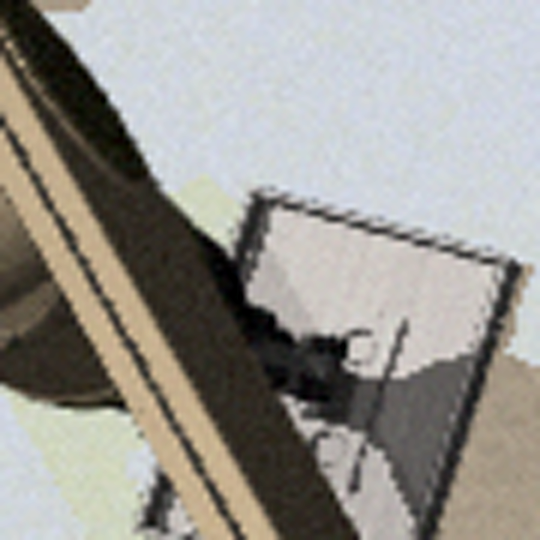

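The link lies flat in the tray near its middle, with the tab upright. Next I go over the handle with the jaws along the pull axis, opened to about 36 mm so the rear finger clears the carrier peg.

```bash
python3 - <<'E'
from h import *
print(manip.state()['joint_pos'])
E
```

```text
[ 5.87147166e-01  2.46627885e-01  1.52643883e+00 -1.27151607e-05
  1.36535242e+00 -7.01899146e-01]
```

>>> move_arm([
  {"xyz":[-0.6,-1.3,0],"turn":0.05},
  {"xyz":[-2,-4.5,0],"turn":0.17},
  {"xyz":[-3.7,-8.4,0],"turn":0.31},
  {"xyz":[-5.4,-12.3,0],"turn":0.45},
  {"xyz":[-7.1,-16.2,0],"turn":0.59},
  {"xyz":[-8.8,-20.1,0],"turn":0.73},
  {"xyz":[-10.5,-24,0],"turn":0.87},
  {"xyz":[-12,-27.5,0],"turn":1.01},
  {"xyz":[-13.5,-30.8,0.5],"turn":1.13},
  {"xyz":[-14.3,-32.5,1],"turn":1.173},
  {"xyz":[-14.4,-32.74,1.3],"turn":1.173},
  {"xyz":[-14.4,-32.74,1.3],"turn":1.173},
  {"xyz":[-14.4,-32.74,1.3],"turn":1.173},
], claw=0.42)

```text
time_s: 13.42
position: [0.535, 0.0326, 0.1468]
tool_rot: [-0.0, 0.664, 0.748, 0.0]
wrist_force: [0.1, -0.8, 0.6]
finger_gap: 0.036
```

```bash
python3 - <<'E'
from h import *
p=np.load("cool.npy")
h=w(p,[-.232,0,.081])[0]
print(delta([h[0],h[1],.067],p[2]),manip.state()['joint_pos'])
for n,(x0,y0) in dict(scene=(200,130),top=(180,120)).items():
    im=manip.get_image(n); a=cv2.resize(im[y0:y0+120,x0:x0+120],None,fx=5,fy=5,interpolation=cv2.INTER_CUBIC)
    cv2.imwrite(f"pics/a7{n}.png",cv2.convertScaleAbs(a,alpha=1.6)[:,:,::-1])
E
```

```text
(13.425, array([0.535 , 0.0326, 0.1468]), [array([-0.03,  0.16,  7.98]), np.float64(0.002)], array([ 0.1, -0.8,  0.6]), 0.03601907212603402) [-3.49498919e-02  3.48875698e-02  1.78740078e+00  2.75297993e-04
  1.31938839e+00 -1.53056390e-01]
```

View pics/a7scene.png

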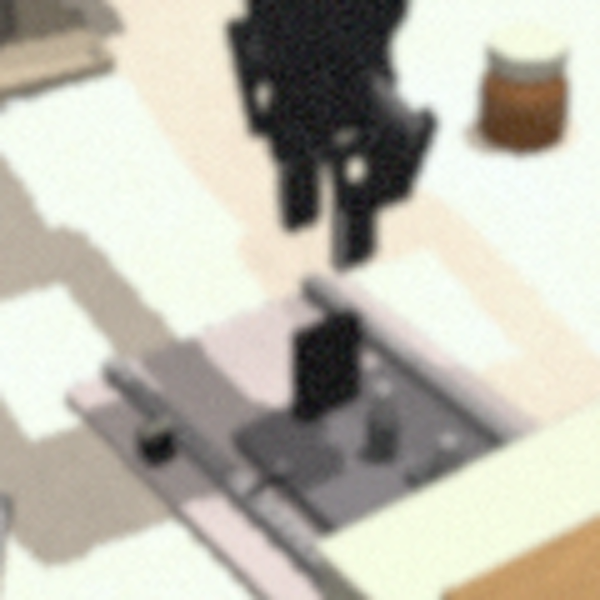

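View pics/a7top.png

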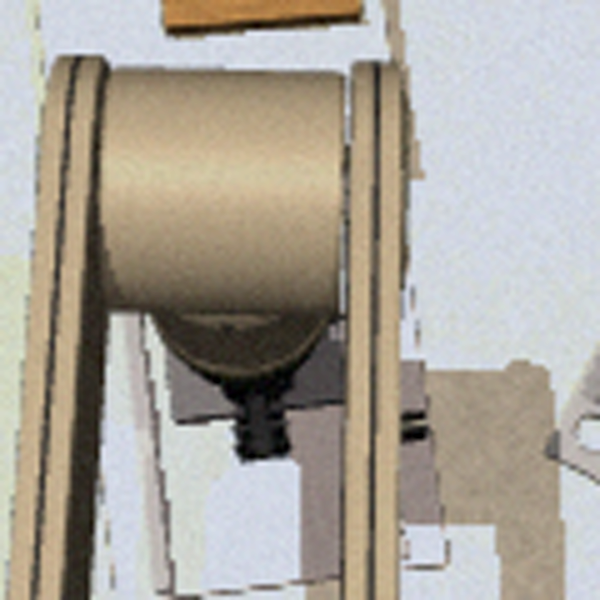

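The fingers are above the handle, one in front and one behind, and the scene view shows the bare peg. I go down.

>>> move_arm([
  {"xyz":[0,0.1,1],"turn":0},
  {"xyz":[0,0.1,2.5],"turn":0},
  {"xyz":[0,0.1,4.5],"turn":0},
  {"xyz":[0,0.1,6],"turn":0},
  {"xyz":[0,0.1,7.2],"turn":0},
  {"xyz":[0,0.1,7.8],"turn":0},
  {"xyz":[0,0.1,7.8],"turn":0},
  {"xyz":[0,0.1,7.8],"turn":0},
])

```text
time_s: 14.52
position: [0.5366, 0.0316, 0.0695]
tool_rot: [0.0, 0.665, 0.747, 0.0]
wrist_force: [0.0, -0.4, -0.2]
finger_gap: 0.036
```

>>> move_arm([
  {"xyz":[0,0,0],"turn":0},
  {"xyz":[0,0,0],"turn":0},
  {"xyz":[0,0,0],"turn":0},
  {"xyz":[0,0,0],"turn":0},
  {"xyz":[0,0,0],"turn":0},
  {"xyz":[0,0,0],"turn":0},
], claw=0, force=60)

```text
time_s: 15.28
position: [0.5369, 0.0317, 0.0696]
tool_rot: [0.001, 0.665, 0.747, 0.001]
wrist_force: [3.4, 0.7, 5.1]
finger_gap: 0.0113
```

```bash
python3 - <<'E'
from h import *
p=np.load("cool.npy")
# undisturbed average: pointer and index from avgtop (pixel from 11x crop at 235,165)
cv=lambda u:(np.array(u)+.5)/11-.5+[235,165]
def loc(P): 
    d=P[:2]-p[:2]; c,s=np.cos(p[2]),np.sin(p[2]); return np.array([c*d[0]+s*d[1],-s*d[0]+c*d[1]])
for u in [(130,207),(170,201),(215,196)]: print("ptr",loc(back("top",cv(u),.026)).round(4))
for u in [(270,438),(300,436),(335,431),(300,443)]:
    for z in (.018,.026): print("idx",u,z,loc(back("top",cv(u),z)).round(4))
g=np.load("avgtop.npy").mean(2)
for c in range(258,267): print(c,g[198:212,c].round(0))
print()
for c in range(246,256): print(c,g[178:190,c].round(0))
s=manip.state(); print(loc(s['position']),s['wrist_force'],s['finger_gap'])
E
```

```text
ptr [-0.1986 -0.048 ]
ptr [-0.1984 -0.0585]
ptr [-0.1986 -0.0702]
idx (270, 438) 0.018 [-0.2622 -0.0763]
idx (270, 438) 0.026 [-0.2633 -0.0759]
idx (300, 436) 0.018 [-0.2627 -0.0841]
idx (300, 436) 0.026 [-0.2638 -0.0836]
idx (335, 431) 0.018 [-0.2625 -0.0933]
idx (335, 431) 0.026 [-0.2637 -0.0927]
idx (300, 443) 0.018 [-0.2645 -0.0838]
idx (300, 443) 0.026 [-0.2656 -0.0834]
258 [124. 124. 123. 126. 125. 121.  73.  74.  80.  91.  73. 103. 106. 116.]
259 [127. 127. 127. 127. 126.  54.  82. 100.  56.  56. 119. 126.  85.  87.]
260 [127. 126. 129. 127.  96.  24.  66.  72.  28.  20.  66. 125. 121. 122.]
261 [126. 127. 127. 129.  64.  19.  58.  60.  23.   6.  55. 124. 127. 128.]
262 [127. 128. 126. 127.  65.  20.  86.  43.  15.   4.  85. 126. 129. 127.]
263 [128. 126. 127. 127.  68.  19. 122.  40.  19.   2. 120. 127. 128. 128.]
264 [125. 129. 128. 128.  52.  20. 126.  33.  20.   2. 123. 126. 128. 128.]
265 [ 98.  73.  66.  76.  77.  87. 108.  41.  43.  54. 126. 127. 128. 128.]
266 [124. 119. 120. 120. 120. 123. 125. 119.  63.  65.  72.  99.  93. 112.]

246 [70. 75. 76. 82. 81. 36. 41. 78. 76. 77. 79. 80.]
247 [120. 122.  80.  60.  50.  21.  38.  56.  70.  80.  77.  82.]
248 [127. 127. 122. 120. 120.  27.  78.  74.  76.  77.  59.  61.]
249 [126. 127. 127. 128. 127.  28. 112.  81. 119. 121. 119. 123.]
250 [120. 120. 119. 121. 103.  24.  67.  76. 124. 127. 127. 127.]
251 [114.  95.  96.  96.  69.  14.  60.  53. 117. 120. 127. 126.]
252 [ 73. 108. 110.  79.  60.  23. 105. 107. 114.  97.  97. 119.]
253 [ 54. 111. 113.  81.  62.  38.  88.  86. 112. 112.  81. 112.]
254 [ 92. 105. 106.  87.  44.  32.  86. 108. 114. 116.  88. 115.]
255 [125. 125.  87.  82.  76.  82.  96.  98.  97. 106.  88. 112.]
[-0.23181026 -0.00089829] [3.35165687 0.74779386 5.08622451] 0.011257885438465329
```

I hold the handle (gap 11.3 mm, plate 12 mm). The index-to-pointer distance measures about 64.5 mm along the cool box x, inside the given 40 to 75 mm. I pull.

>>> move_arm([
  {"xyz":[0,-0.2,0],"turn":0},
  {"xyz":[0,-0.6,0],"turn":0},
  {"xyz":[0,-1.2,0],"turn":0},
  {"xyz":[0,-1.9,0],"turn":0},
  {"xyz":[0,-2.6,0],"turn":0},
  {"xyz":[0,-3.3,0],"turn":0},
  {"xyz":[0,-4,0],"turn":0},
  {"xyz":[0,-4.7,0],"turn":0},
  {"xyz":[0,-5.3,0],"turn":0},
  {"xyz":[0,-5.8,0],"turn":0},
  {"xyz":[0,-6.1,0],"turn":0},
  {"xyz":[0,-6.3,0],"turn":0},
  {"xyz":[0,-6.4,0],"turn":0},
  {"xyz":[0,-6.4,0],"turn":0},
  {"xyz":[0,-6.4,0],"turn":0},
  {"xyz":[0,-6.4,0],"turn":0},
])

```text
time_s: 17.27
position: [0.4736, 0.0244, 0.0695]
tool_rot: [0.001, 0.665, 0.747, 0.001]
wrist_force: [6.4, 1.7, 4.4]
finger_gap: 0.0114
```

```bash
python3 - <<'E'
from h import *
s=manip.state(); print(s['position'],s['wrist_force'],s['finger_gap'],s['time_s'],'moved',np.linalg.norm(s['position'][:2]-[.5369,.0317]))
for n,(x0,y0) in dict(scene=(200,185),top=(220,160)).items():
    a=avg(n,6); np.save(f"b_{n}.npy",a); a=cv2.resize(a[y0:y0+60,x0:x0+60],None,fx=10,fy=10,interpolation=cv2.INTER_CUBIC)
    cv2.imwrite(f"pics/a8{n}.png",np.clip(a*1.6,0,255).astype(np.uint8)[:,:,::-1])
E
```

```text
[0.47355592 0.02442109 0.06954987] [6.41596572 1.68497487 4.41387075] 0.011362195620742742 17.275 moved 0.0637609242912009
```

View pics/a8scene.png

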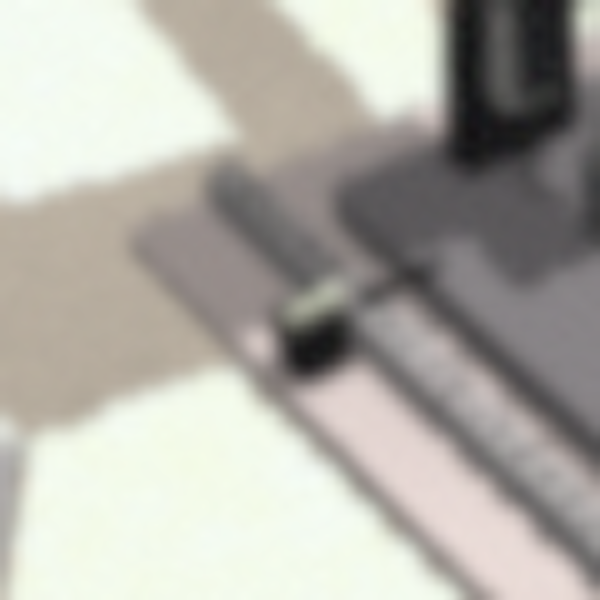

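View pics/a8top.png

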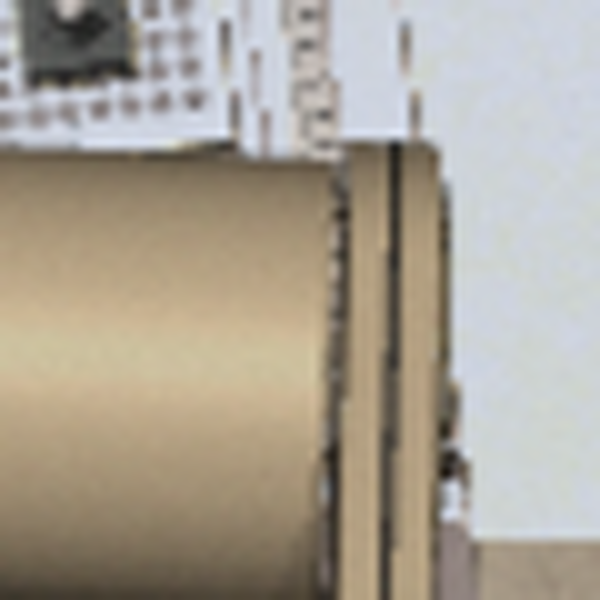

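```bash
python3 - <<'E'
from h import *
p=np.load("cool.npy")
def loc(P): 
    d=P[:2]-p[:2]; c,s=np.cos(p[2]),np.sin(p[2]); return np.array([c*d[0]+s*d[1],-s*d[0]+c*d[1]])
cv=lambda u:(np.array(u)+.5)/10-.5+[200,185]
for u in [(425,265),(400,278),(375,290),(355,299)]: print("ptr",loc(back("scene",cv(u),.026)).round(4))
for u in [(290,315),(318,300),(345,284)]:
    for z in (.018,.022,.026): print("idx",z,loc(back("scene",cv(u),z)).round(4))
X=.2638
for nm,L in dict(ptr0=[-X,-.052,.026],ptr1=[-X,-.07,.026],bl0=[-X,-.074,.022],bl1=[-X,-.09,.022]).items():
    print(nm,(proj("scene",w(p,[L]))[0]-[200,185])*10+4.5)
for y0,y1,x0,x1 in[(206,224,225,246)]:
    a=np.load("b_scene.npy").mean(2)[y0:y1,x0:x1]; print(a.round(0).astype(int).tolist().__str__().replace("],","],\n"))
for n in ("index","pointer"): print(n,[(d['score'],d['pixel']) for d in manip.mark_of(n,"scene")],[(d['score'],d['extent']) for d in manip.outline_of(n,"scene")])
E
```

```text
ptr [-0.2648 -0.0474]
ptr [-0.2642 -0.0556]
ptr [-0.2639 -0.0636]
ptr [-0.2639 -0.0697]
idx 0.018 [-0.2767 -0.082 ]
idx 0.022 [-0.2725 -0.0844]
idx 0.026 [-0.2684 -0.0867]
idx 0.018 [-0.2776 -0.0728]
idx 0.022 [-0.2734 -0.0753]
idx 0.026 [-0.2692 -0.0777]
idx 0.018 [-0.2789 -0.0636]
idx 0.022 [-0.2747 -0.0661]
idx 0.026 [-0.2706 -0.0685]
ptr0 [412.4254975  273.49478669]
ptr1 [354.33756555 299.60896298]
bl0 [341.9787535  317.37745272]
bl1 [289.37528943 341.1255516 ]
[[66, 68, 72, 77, 83, 85, 87, 83, 70, 55, 51, 53, 56, 56, 56, 57, 56, 57, 56, 57, 57],
 [62, 65, 69, 72, 77, 82, 85, 84, 76, 60, 51, 49, 52, 55, 55, 56, 57, 57, 58, 58, 59],
 [61, 62, 65, 69, 72, 74, 78, 83, 81, 71, 57, 51, 49, 52, 54, 56, 58, 57, 59, 64, 65],
 [66, 61, 61, 67, 69, 68, 71, 79, 82, 80, 70, 57, 49, 48, 52, 56, 61, 63, 66, 72, 76],
 [77, 66, 60, 63, 65, 67, 68, 73, 77, 82, 79, 71, 58, 50, 48, 55, 62, 65, 67, 74, 81],
 [84, 76, 66, 60, 61, 66, 68, 69, 73, 82, 87, 81, 72, 60, 49, 47, 51, 53, 61, 73, 81],
 [88, 84, 76, 67, 61, 61, 69, 77, 84, 87, 88, 84, 76, 65, 50, 40, 36, 43, 58, 74, 82],
 [89, 88, 84, 76, 68,
[... 482 characters left out ...]
, 102, 106, 109, 106, 100, 90, 73],
 [122, 116, 87, 49, 26, 19, 15, 17, 19, 34, 52, 62, 73, 88, 97, 102, 108, 112, 114, 108, 90],
 [111, 110, 85, 51, 23, 16, 18, 19, 29, 46, 64, 70, 68, 75, 87, 99, 108, 112, 113, 112, 100],
 [95, 94, 78, 55, 32, 21, 24, 37, 52, 74, 90, 92, 80, 70, 75, 89, 102, 106, 107, 108, 107],
 [93, 83, 78, 66, 53, 46, 55, 70, 89, 106, 117, 115, 100, 80, 70, 74, 88, 98, 105, 108, 107],
 [104, 85, 79, 78, 80, 84, 92, 106, 118, 127, 130, 129, 118, 101, 80, 70, 73, 87, 98, 102, 102]]
index [(0.42, [231.9, 218.1])] [(0.54, [228.8, 212.8, 5.8, 12.6])]
pointer [(0.93, [234.5, 215.9]), (0.38, [231.6, 218.3])] [(0.9, [233.9, 184.6, 61.4, 52.7]), (0.32, [229.2, 212.7, 7.4, 8.3])]
```

```bash
python3 - <<'E'
from h import *
p=np.load("cool.npy")
R=cv2.Rodrigues(CI['top']['rvec'])[0]; print("cam",-R.T@CI['top']['tvec'])
def loc(P): 
    d=P[:2]-p[:2]; c,s=np.cos(p[2]),np.sin(p[2]); return np.array([c*d[0]+s*d[1],-s*d[0]+c*d[1]])
a=loc(back("top",(249.5,183.05),.026)); print(a)
for z in (.018,.022,.026,.03): b=loc(back("top",(262,204.3),z)); print(z,b,(a-b)[0])
p2=p.copy()
# scene same with original picture: compare index and pointer
cv=lambda u:(np.array(u)+.5)/10-.5+[200,185]
# pixel scale: shift per mm of pull in scene
print(proj("scene",w(p,[[-.264,-.07,.026],[-.265,-.07,.026]])))
# scene: predicted blade lines for heights 18,22,26,30 for pull 64..66
for z in (.018,.022,.026,.03):
    print(z,[((proj("scene",w(p,[[-.265,y,z]]))[0]-[200,185])*10+4.5).round(0).tolist() for y in (-.076,-.092)])
E
```

```text
cam [3.19197121e-01 8.57325986e-04 1.35884285e+00]
[-0.19887391 -0.05695832]
0.018 [-0.26307088 -0.08455229] 0.06419697465383412
0.022 [-0.26363325 -0.08431854] 0.06475934634695713
0.026 [-0.26419562 -0.08408478] 0.06532171804008002
0.03 [-0.264758   -0.08385102] 0.0658840897332032
[[234.94178697 214.47080574]
 [234.73211648 214.27052248]]
0.018 [[334.0, 330.0], [281.0, 354.0]]
0.022 [[333.0, 318.0], [280.0, 342.0]]
0.026 [[332.0, 306.0], [279.0, 330.0]]
0.03 [[332.0, 294.0], [279.0, 318.0]]
```

```bash
python3 - <<'E'
from h import *
p=np.load("cool.npy")
def loc(P): 
    d=P[:2]-p[:2]; c,s=np.cos(p[2]),np.sin(p[2]); return np.array([c*d[0]+s*d[1],-s*d[0]+c*d[1]])
a=loc(back("top",(249.5,183.05),.026))[0]
for zt,zb in((.028,.010),(.018,0)):
    t=loc(back("top",(263,201.95),zt)); b=loc(back("top",(263,207.57),zb)); print(zt,t,b,"span",t[0]-b[0],"pull from back",a-(t[0]-.007),"front",a-(b[0]+.007))
for z in(.028,.030,.032): print(z,a-loc(back("top",(262,204.3),z))[0])
# overlay model of index in scene & pointer for hypotheses
im=np.load("b_scene.npy"); A=cv2.resize(im[195:235,215:255],None,fx=14,fy=14,interpolation=cv2.INTER_CUBIC); A=np.clip(A*1.6,0,255).astype(np.uint8)[:,:,::-1].copy()
def q(L): return tuple(int(v) for v in ((proj("scene",w(p,[L]))[0]-[215,195]+.5)*14-.5).round())
X=-.2658
for (z0,z1,col) in((.010,.028,(0,0,255)),):
    for dx in(-.007,.007):
        for dy in(-.008,.008):
            cv2.line(A,q([X+dx,-.084+dy,z0]),q([X+dx,-.084+dy,z1]),col,1)
        cv2.line(A,q([X+dx,-.092,z1]),q([X+dx,-.076,z1]),col,1)
    for dy in(-.008,.008): cv2.line(A,q([X-.007,-.084+dy,z1]),q([X+.007,-.084+dy,z1]),col,1)
cv2.line(A,q([X,-.092,.03]),q([X,-.076,.03]),(255,0,0),1)
cv2.line(A,q([-.2638,-.05,.026]),q([-.2638,-.07,.026]),(0,160,0),1)
cv2.imwrite("pics/a9.png",A)
E
```

```text
0.028 [-0.25818    -0.08768515] [-0.27168863 -0.08658296] span 0.013508623220677363 pull from back 0.06630609790855796 front 0.06581472112923531
0.018 [-0.25672676 -0.08829748] [-0.27035493 -0.08717894] span 0.013628166144290133 pull from back 0.06485285425414122 front 0.06448102039843134
0.028 0.06560290388664164
0.03 0.0658840897332032
0.032 0.06616527557976465
```

View pics/a9.png

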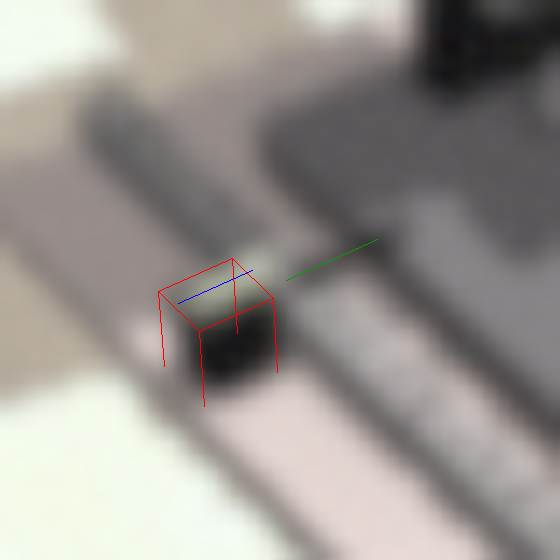

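```bash
python3 - <<'E'
from h import *
p=np.load("cool.npy")
A=cv2.imread("pics/scene0.png").astype(np.float32).mean(2); B=np.load("b_scene.npy").astype(np.float32).mean(2)
def samp(I,xs,ys,d):
    X,Y=np.meshgrid(xs,ys,indexing='ij'); L=np.c_[X.ravel()-d,Y.ravel(),np.full(X.size,.026)]
    q=proj("scene",w(p,L)).astype(np.float32)
    return cv2.remap(I,q[:,0].reshape(X.shape),q[:,1].reshape(X.shape),cv2.INTER_CUBIC)
for name,xs,ys in [("ptr",np.arange(-.212,-.188,.0005),np.arange(-.062,-.050,.001)),("ptr+corner",np.arange(-.25,-.185,.0005),np.arange(-.062,-.046,.001)),("rim",np.arange(-.25,-.185,.0005),np.arange(-.056,-.044,.001))]:
    a=samp(A,xs,ys,0); 
    ds=np.arange(.055,.075,.0005); n=[np.corrcoef(a.ravel(),samp(B,xs,ys,d).ravel())[0,1] for d in ds]
    k=int(np.argmax(n)); print(name,ds[k],max(n)); 
xs=np.arange(-.225,-.175,.001); ys=np.arange(-.062,-.052,.001)
a=samp(A,xs,ys,0).mean(1); b=samp(B,xs,ys,.0638).mean(1)
for x,u,v in zip(xs,a,b): print(round(x,4),u.round(),v.round())
E
```

```text
ptr 0.064 0.9513868285901665
ptr+corner 0.065 0.9060621904711612
rim 0.066 0.9050138762374385
-0.225 70.0 67.0
-0.224 70.0 67.0
-0.223 71.0 67.0
-0.222 72.0 66.0
-0.221 72.0 66.0
-0.22 72.0 66.0
-0.219 73.0 66.0
-0.218 73.0 65.0
-0.217 73.0 65.0
-0.216 74.0 65.0
-0.215 73.0 65.0
-0.214 72.0 65.0
-0.213 70.0 66.0
-0.212 69.0 66.0
-0.211 68.0 67.0
-0.21 68.0 67.0
-0.209 67.0 67.0
-0.208 66.0 67.0
-0.207 63.0 66.0
-0.206 61.0 64.0
-0.205 58.0 62.0
-0.204 55.0 59.0
-0.203 52.0 56.0
-0.202 48.0 52.0
-0.201 45.0 49.0
-0.2 44.0 47.0
-0.199 44.0 47.0
-0.198 45.0 48.0
-0.197 48.0 51.0
-0.196 51.0 55.0
-0.195 54.0 58.0
-0.194 57.0 61.0
-0.193 60.0 64.0
-0.192 62.0 67.0
-0.191 63.0 69.0
-0.19 64.0 71.0
-0.189 64.0 72.0
-0.188 64.0 72.0
-0.187 64.0 72.0
-0.186 64.0 72.0
-0.185 64.0 72.0
-0.184 65.0 72.0
-0.183 66.0 72.0
-0.182 67.0 71.0
-0.181 68.0 71.0
-0.18 69.0 71.0
-0.179 70.0 71.0
-0.178 71.0 72.0
-0.177 71.0 74.0
-0.176 71.0 75.0
-0.175 70.0 76.0
```

The pointer in the scene picture confirms 63.8 to 64 mm of pull. With the clip standing on the 10 mm base plate (block top at 28 mm), both views put the mark at about 65.8 mm, so I pull 2 mm more.

>>> move_arm([
  {"xyz":[0,-0.1,0],"turn":0},
  {"xyz":[0,-0.2,0],"turn":0},
  {"xyz":[0,-0.2,0],"turn":0},
  {"xyz":[0,-0.2,0],"turn":0},
  {"xyz":[0,-0.2,0],"turn":0},
  {"xyz":[0,-0.2,0],"turn":0},
])

```text
time_s: 18.82
position: [0.4716, 0.0242, 0.0696]
tool_rot: [0.001, 0.665, 0.747, 0.001]
wrist_force: [6.7, 2.5, 3.7]
finger_gap: 0.0113
```

```bash
python3 - <<'E'
from h import *
p=np.load("cool.npy")
s=manip.state(); print(s['position'],s['wrist_force'],s['finger_gap'],s['time_s'],'moved',np.linalg.norm(s['position'][:2]-[.5369,.0317]))
B=avg("scene",8).astype(np.float32); g=B.mean(2)
def samp(I,xs,ys,z):
    X,Y=np.meshgrid(xs,ys,indexing='ij'); L=np.c_[X.ravel(),Y.ravel(),np.full(X.size,z)]
    q=proj("scene",w(p,L)).astype(np.float32)
    return cv2.remap(I,q[:,0].reshape(X.shape),q[:,1].reshape(X.shape),cv2.INTER_CUBIC)
xs=np.arange(-.280,-.250,.0005)
m=samp(g,xs,np.arange(-.062,-.054,.001),.026).mean(1); print("ptr min",xs[m.argmin()])
for z in(.028,.030,.032):
    m=samp(g,xs,np.arange(-.090,-.078,.001),z).mean(1); print("blade",z,xs[m.argmax()], (m>(m.max()*.8)).sum()*.5)
R=np.hstack([samp(B,np.arange(-.30,-.23,.0005),np.arange(-.10,-.03,.0005),z) for z in(.026,.030)])
cv2.imwrite("pics/rect.png",np.clip(cv2.resize(R,None,fx=2.5,fy=2.5)*1.6,0,255).astype(np.uint8)[:,:,::-1])
cv2.imwrite("pics/fin.png",np.clip(cv2.resize(B[60:320,140:440],None,fx=2.4,fy=2.2)*1.5,0,255).astype(np.uint8)[:,:,::-1])
t=manip.get_image("top"); cv2.imwrite("pics/fint.png",t[:,:,::-1])
E
```

```text
[0.4716067  0.02419056 0.0695631 ] [6.74263044 2.54278721 3.68295232] 0.011303104103765154 18.825 moved 0.06572371922615493
ptr min -0.266
blade 0.028 -0.267 17.5
blade 0.03 -0.265 15.5
blade 0.032 -0.263 10.0
```

View pics/rect.png

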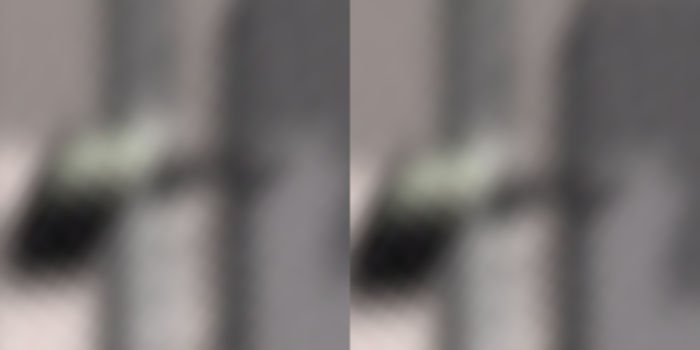

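View pics/fin.png

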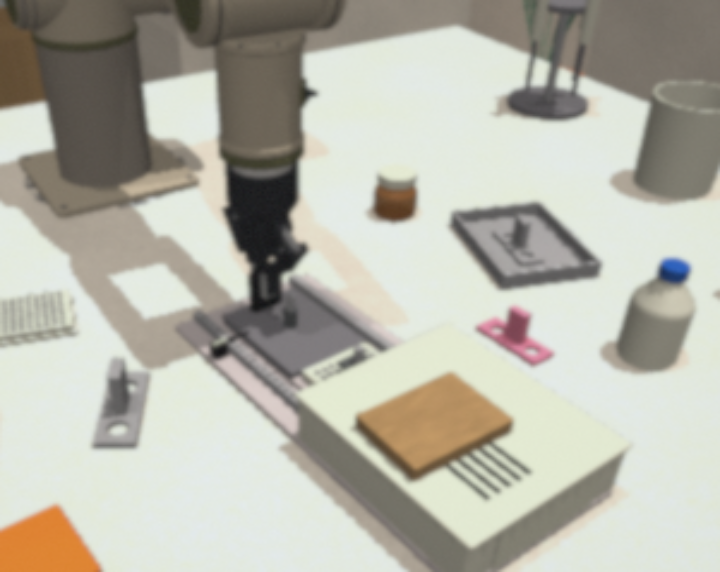

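View pics/fint.png

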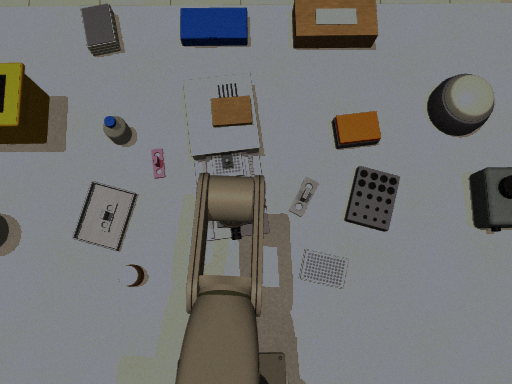

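The pointer lines up with the blade in both views' geometry. The top view shows the link flat in the tray at (107,215), and nothing else has moved.

```bash
python3 - <<'E'
from rig import manip
print(manip.sign_off())
E
```

```text
the job is handed in; nothing more can be done
None
```

I lifted the small grey lock link off the pegs and set it down flat in the tray. I then pulled the carrier out by its handle to the index clip and handed the job in at about 19 s, still gripping the handle at 60 N.

- **Link:** The last pictures show it lying flat near the middle of the tray with its tab upright. When it touched down it first pressed the floor with about 12 N, and I eased the grip before opening. The pink link and the larger grey one on the bench were left alone.
- **Pull:** The gripper moved 65.7 mm, and the wrist felt about 7 N of spring pull. An earlier check in the scene camera's picture, at 63.8 mm by the arm, read 63.8 to 64 mm from the pointer itself.
- **Mark:** The top view put the mark at 65.6 to 66.3 mm of pull.
- **Uncertainty:** The scene view put the blade within about 1 mm of the pointer for blade heights of 28 to 30 mm, but 3 mm off at 32 mm. My first estimate of the mark, 64.5 mm, took the clip to stand on the bench. I changed it once the two views showed it stands on the 10 mm base plate. I reckon the carrier is within 1 mm of the mark.
- **Not checked:** In the last top view the arm hid the pointer and clip, so the final alignment was checked only from the scene camera.

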